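# Shut a steel toolbox and snap its latches

### The arm

A 7-joint arm with a two-finger parallel gripper is mounted at the origin on the work surface. World frame = base frame: x ahead of the robot, y to its left, z up, the work surface at z = 0. Lengths are in m, angles in degrees, forces in N, time in s.
With the tool pointing down it reaches from about 0.35 to 0.9 m from the base axis. Payload 8.1 kg.
Tool frame: the origin (TCP) lies at the very end of the fingers, on their centre line; the grasp point (between the pads) lies 19 mm behind it; x points along the fingers, y is the direction in which the jaws open and shut, and the axes are right-handed (so a half turn about x gives the same grasp; the last joint's range is limited). The gripper opens to 85 mm and grips with 20 to 120 N. Pads are 22 mm wide; open, the fingers measure 114 mm over their backs; the gripper's body (76 mm by 85 mm) begins 54 mm behind the grasp point. The pads swing forward as they close: fully open they stand 13 mm farther back than shut.
Start: joints at [64.309, 24.895, 1.432, 90.138, -0.665, 64.973, -4.303], TCP at [0.212, -0.588, 0.231] pointing down, gripper open.
Joint ranges: [-149.89, 149.89], [-25.12, 119.58], [-72.63, 75.52], [4.76, 147.25], [-75.54, 255.54], [6.69, 114.76], [-157.13, 157.13]. Speed limits (degrees/s): [127.2, 127.2, 172.46, 172.46, 180, 180, 180].

### API

Orientations are given as a 3x3 rotation matrix whose columns are the frame's x, y, z axes.
In Python, from plant import observe, imaging, job gives the robot as it stands.
- The arm moves only by the tool step_arm, never from a script. Its argument "plan" is a list of rows, each an object with "linear": the shift along the tool's x, y, z in mm, a list of three; "turn": the turn about the tool's x in rad; "hand": the opening, from 0 (shut) to 1 (fully open). In form: [{"linear": [dx, dy, dz], "turn": turn, "hand": hand}, ...]. A call has 1 to 10 rows; each row is the pose to reach, as a shift and turn from the pose commanded when the call began, along the tool's axes at that moment; what a row does not reach only later rows make up. A row lasts 1/8 s, in which the tool goes at most 62.5 mm and 10.7 degrees, less where a joint would pass 70% of its speed; a pose out of reach is approached as far as the arm can. A call with a gripper value outside its range is refused whole. The fingers move at their own pace and stop on an object; "squeeze" is the grip in N (left out, the last holds). Time passes only in rows, so rows that repeat a pose let the fingers close. It gives the time, the measured TCP pose, the force and the opening at its end, in the units of the state.
- observe(): the state, without advancing time (a new reading comes with each control period).
- imaging.capture(name): name is "scene" or "top" or "wrist"; returns a dict with "img" (384x512x3 uint8, red, green, blue), "camera_matrix" (3x3 intrinsics, pixels), "origin" and "attitude" of the camera in the world; the wrist camera has in their place "T_tool_cam" (4x4, takes a point from camera to tool coordinates, whose origin is the TCP and whose axes are the tool frame's). Camera axes: x right, y up, looking along -z (the intrinsics and any distortion apply to the point x, -y, -z); pixel columns grow to the right and rows downward; lengths in m; the calibration is good to about 2 mm. A picture is of the moment at which its call begins: read the wrist's pose just before it. There is no depth.
- job.hand_in(): hands the job in, once; it reports no verdict.
The state is a dict: "time": time; "qpos": joint angles; "joint_vel": joint speeds; "tau": joint torques, N m; "eef_pos": TCP position; "eef_rot": TCP orientation; "wrist_force": force on the tool from outside, world axes, zero at the start; "ft_torque": the same for the moment, N m; "opening": opening from 0.0 (shut) to 1.0 (fully open).
Only numpy, scipy, OpenCV 4.12 (cv2) and the standard library are available. Lean on these libraries where they do the work, as an engineer would, in place of code of your own. Each camera call takes 0.05 s, during which the arm holds its last target.

### The job

Close up the toolbox on the bench with your fingertips only: ease the lid down until it is fully shut, without slamming it, and only then push both front latches in until they are home against the box. Push gently; do not grip, lift or shove the toolbox, and leave the other things on the bench where they are.

Things in the scene. Friction and masses are not known exactly. Their poses are not given: they have to be found in the camera images.
- toolbox: Olive sheet-steel hand toolbox, loaded (about 4.5 kg), standing loose on the bench. Box 180 deep (its x) by 360 wide (its y) by 105 high, walls 4; with the lid shut 150 high, and 183 over the rubber-gripped carrying handle in the middle of the lid. Origin: centre of the underside; x points from the front face (at x = -90, turned roughly to the robot) to the back, y along the width to the left, z up. A tray of tools fills it to about 93 above the bench, well below the lid.
- lid (a joint): The lid's angle in rad: 0 fully shut, growing as it opens upward; starts at 0.6 to 1.0. The lid is a shell 180 deep, 360 wide, 45 high, hinged along the box's back rim (a line along the box's y, at box x = +90, z = 105). The hinge is stiff: the lid stays wherever it is left, and takes about 2 to 5 N at its front edge to push down.
- lid_edge (a point): Middle of the lid's top front edge, on the outer face: with the lid shut at box x = -90, y = 0, z = 150. Its axes are the lid's: x from the front edge to the hinge along the lid, y along the hinge line, z out of the lid's outer face (up when shut). The handle is a bar along y, 130 long, over the middle of the outer face (90 from the hinge), its top 33 above that face.
- latch_left (a joint): Angle of the latch on the box's left (+y) side in rad: 0 home, flat against the front, growing as it leans out from the box; starts at 0.3 to 0.65. A steel flap 34 wide, 62 long, 4 thick, hinged at its lower end 9 in front of the box's front face (box x = -99, y = +120, z = 70). Stiff: stays where it is left, takes about 2 to 5 N at its upper end to push in along its arc; a stop at 0.
- latch_right (a joint): The same for the right-hand latch, at box y = -120.
- latch_left_top (a point): Middle of the upper end of the left latch flap: when home at box x = -99, y = +120, z = 132. A thumb lip there bends 9 outward, its upper edge 3 above this point. Its axes are the flap's: z along the flap from hinge to upper end, x through the flap towards the box, y along the hinge.
- latch_right_top (a point): The same on the right latch (box y = -120). On both latches the upper end rises as it swings in (13 from 0.65 rad), so a finger pushing it dead level rubs and may bind while it leans far out: move in and up with it, or lean the fingers forward against its face.
- tape: Bystander: grey tape measure, 68 x 36 x 64 high, standing on the bench before the toolbox; origin at the centre of its underside, x along its length.
- jar: Bystander: glass jar with a steel cap, 68 across, 95 high, beside the left end of the toolbox; origin at the centre of its underside.
- hammer: Bystander: hammer lying beside the right end of the toolbox, handle towards its -x; origin at the underside, by the middle of its length.

How it is judged:
By the outcome, as a careful person would: the job done as asked, in the order asked, and still so for the second after the job is handed in, with the robot touching nothing.
It also fails if it takes over 58 s, if anything falls off the work surface, if the arm or the gripper's body presses on something with over 40 N, if the wrist force passes 120 N, or if a joint passes its speed limit or range.

## Working session

There is one attempt and no reset: what is moved stays moved. The work goes in short steps, Python scripts to look and compute and a tool call to move; the robot and the scene stay as the last step left them, time stands still between calls to the robot, and variables do not carry over. Pictures are saved under pics/ and viewed, and the job is handed in when it is done.

Besides the shell and the picture viewer there is one more tool, called after "Emit:" by a JSON object that holds its "fn" and its "kwargs". step_arm: Moves the arm, as the interface text tells. Its arguments: {"type":"object","properties":{"plan":{"type":"array"},"squeeze":{"type":"number"}},"required":["plan"]}

```bash
ls; mkdir -p pics
python3 - <<'E'
from plant import observe, imaging
import cv2,numpy as np
s=observe()
for k,v in s.items(): print(k,np.round(v,3).tolist())
for n in ["scene","top","wrist"]:
    c=imaging.capture(n); cv2.imwrite(f"pics/{n}0.png",c["img"][:,:,::-1])
    np.savez(f"pics/{n}0.npz",**c)
    print(n,[(k,np.round(v,4).tolist()) for k,v in c.items() if k!="img"])
E
```

```text
pics
time 0.0
qpos [64.309, 24.937, 1.432, 90.192, -0.665, 64.972, -4.304]
joint_vel [0.088, 0.036, -0.009, -0.085, -0.074, 0.109, -0.051]
tau [0.002, -67.047, 1.025, -31.621, 0.015, 0.012, -0.0]
eef_pos [0.212, -0.588, 0.231]
eef_rot [[-0.001, 0.339, -0.941], [0.001, -0.941, -0.339], [-1.0, -0.002, 0.0]]
wrist_force [0.101, -0.26, -0.592]
ft_torque [-0.034, 0.025, -0.006]
opening 1.0
scene [('camera_matrix', [[415.7891, 0.0, 251.895], [0.0, 415.7891, 191.1152], [0.0, 0.0, 1.0]]), ('origin', [0.6674, 0.6407, 1.0944]), ('attitude', [[-0.9933, -0.102, 0.0544], [0.1154, -0.8525, 0.5098], [-0.0056, 0.5126, 0.8586]])]
top [('camera_matrix', [[483.0294, 0.0, 254.2433], [0.0, 483.0294, 192.2916], [0.0, 0.0, 1.0]]), ('origin', [0.5283, 0.0324, 1.2392]), ('attitude', [[0.0007, 0.9979, -0.0655], [-1.0, 0.0005, -0.003], [-0.003, 0.0655, 0.9978]])]
wrist [('camera_matrix', [[328.6235, 0.0, 254.7606], [0.0, 328.6235, 189.1151], [0.0, 0.0, 1.0]]), ('T_tool_cam', [[0.0004, 0.2621, -0.9651, -0.1442], [1.0, -0.0017, -0.0001, -0.0008], [-0.0016, -0.9651, -0.2621, -0.0674], [0.0, 0.0, 0.0, 1.0]])]
```

View pics/scene0.png

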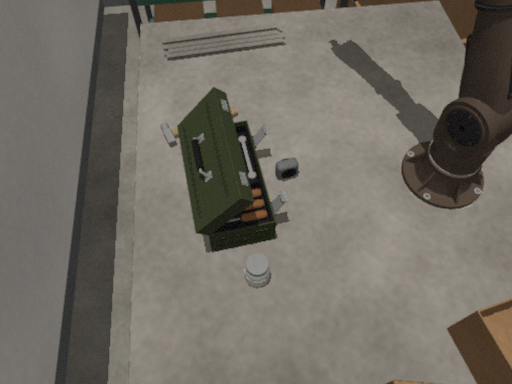

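View pics/top0.png

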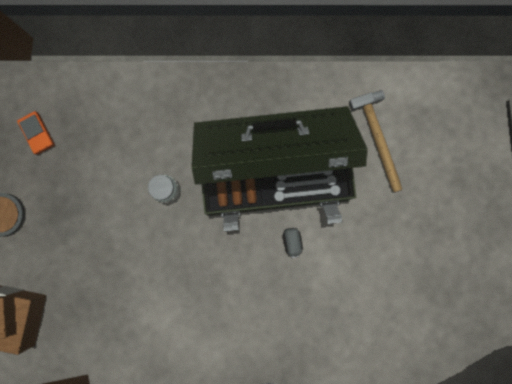

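View pics/wrist0.png

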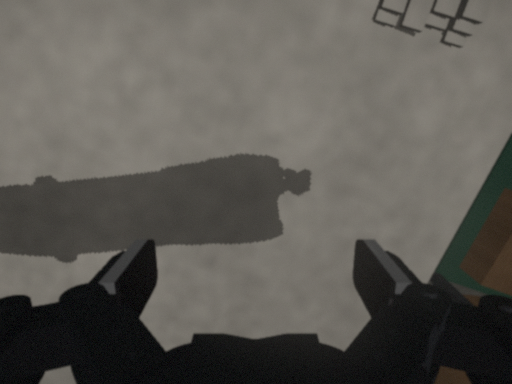

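Run:
```python
import cv2
a=cv2.imread("pics/top0.png")[85:265,130:420]; a=cv2.convertScaleAbs(a,alpha=1.8,beta=20)
cv2.imwrite("pics/topz.png",cv2.resize(a,(783,486),interpolation=cv2.INTER_CUBIC))
b=cv2.imread("pics/scene0.png")[80:300,150:320]; b=cv2.convertScaleAbs(b,alpha=1.8,beta=20)
cv2.imwrite("pics/scenez.png",cv2.resize(b,(459,594),interpolation=cv2.INTER_CUBIC))
```

```text
(no output)
```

View pics/topz.png

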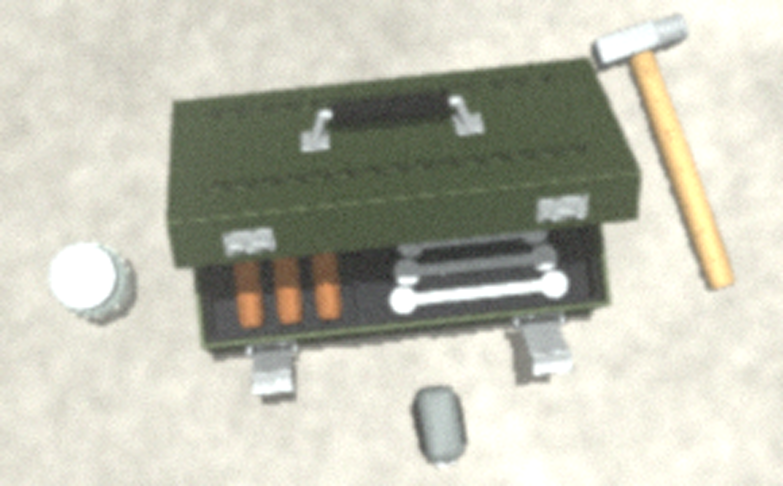

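View pics/scenez.png

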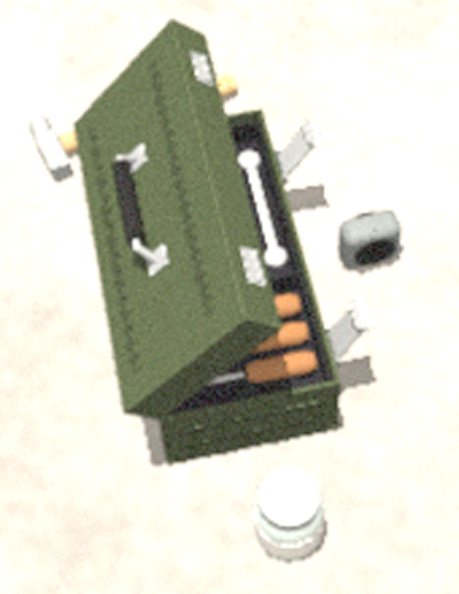

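```bash
cat > h.py <<'E'
import numpy as np
def cam(n): 
    d=np.load(f"pics/{n}.npz"); return d["camera_matrix"],d["origin"],d["attitude"]
def ray(c,p):
    K,o,R=c; v=np.linalg.inv(K)@[p[0],p[1],1.]; d=R@[v[0],-v[1],-v[2]]; return o,d/np.linalg.norm(d)
def onz(c,p,z):
    o,d=ray(c,p); return o+d*(z-o[2])/d[2]
def tri(c1,p1,c2,p2):
    o1,d1=ray(c1,p1);o2,d2=ray(c2,p2)
    t=np.linalg.lstsq(np.c_[d1,-d2],o2-o1,rcond=None)[0]
    a=o1+t[0]*d1;b=o2+t[1]*d2; return (a+b)/2,np.linalg.norm(a-b)
def proj(c,X):
    K,o,R=c; v=R.T@(np.array(X)-o); v=np.array([v[0],-v[1],-v[2]]); u=K@v; return u[:2]/u[2]
T=lambda x,y:(130+x/2.7,85+y/2.7)
S=lambda x,y:(150+x/2.7,80+y/2.7)
E
python3 - <<'E'
from h import *
t=cam("top0");s=cam("scene0")
a=onz(t,T(208,347),.105);b=onz(t,T(608,301),.105);print("rim",a,b,np.linalg.norm(a-b))
a2=onz(s,S(338,383),.105);b2=onz(s,S(260,110),.105);print("rim scene",a2,b2,np.linalg.norm(a2-b2))
for n,p,q in [("lidTL",(168,219),(243,342)),("lidTR",(638,168),(175,21)),("lidBL",(176,266),(277,322)),("lidBR",(638,218),(207,38)),("backL",(175,102),(128,412)),("latL",(272,392),(358,316)),("latR",(552,371),(307,130)),("rimL",(208,347),(338,383)),("rimR",(608,301),(260,110))]:
    print(n,*tri(t,T(*p),s,S(*q)))
print("tape",onz(t,T(440,425),.05),"jar",onz(t,T(84,275),.095),"hamhead",onz(t,T(640,40),.02), onz(t,T(725,283),.02))
E
```

```text
rim [0.55276148 0.14657512 0.105     ] [ 0.59298964 -0.20145902  0.105     ] 0.35035134711051935
rim scene [0.55426142 0.15496421 0.105     ] [ 0.59262492 -0.19982014  0.105     ] 0.35685248072699166
lidTL [0.64755658 0.16625026 0.23005912] 0.004200449521753042
lidTR [ 0.68072399 -0.19158034  0.26487928] 0.0069168473352452286
lidBL [0.61310323 0.15750275 0.24229409] 0.002477725785854762
lidBR [ 0.64852444 -0.19982281  0.22785708] 0.004584803931907042
backL [0.76050533 0.17413414 0.13139051] 0.004283179813082636
latL [0.51927801 0.08908084 0.11544387] 0.010938501123146677
latR [ 0.53854637 -0.15106007  0.11956835] 0.01317494540499901
rimL [0.55286136 0.14803378 0.09097777] 0.00041605670169539264
rimR [ 0.59278401 -0.2018532   0.10272096] 0.0006847508279416058
tape [ 0.48334881 -0.05897594  0.05      ] jar [0.61625442 0.25723554 0.095     ] hamhead [ 0.84571308 -0.25252606  0.02      ] [ 0.61477548 -0.32868719  0.02      ]
```

```bash
cat >> h.py <<'E'
psi=np.radians(6.4); X=np.array([np.cos(psi),np.sin(psi),0]);Y=np.array([-np.sin(psi),np.cos(psi),0]);C=np.array([.662,-.015,0])
def box(x,y,z): return C+X*x+Y*y+np.array([0,0,z])
def tobox(p): d=np.array(p)-C; return np.array([d@X,d@Y,d[2]])
def lid(x,y,z,th): # lid coords from lid_edge frame: x from front edge, z out
    u=-(.18-x);w=.045+z; return box(.09+u*np.cos(th)+w*np.sin(th),y,.105-u*np.sin(th)+w*np.cos(th))
def latch(a,y,r=.062,o=0): return box(-.099-r*np.sin(a)-o*np.cos(a),y,.07+r*np.cos(a)-o*np.sin(a))
E
python3 - <<'E'
from h import *
t=cam("top0");s=cam("scene0")
iT=lambda p:np.round((p-[130,85])*2.7).astype(int);iS=lambda p:np.round((p-[150,80])*2.7).astype(int)
for th in (.75,.8,.85):
  for n,x,y,z in [("TL",0,.18,0),("TR",0,-.18,0),("BL",0,.18,-.045),("BR",0,-.18,-.045),("backL",.18,.18,0),("backR",.18,-.18,0)]:
    P=lid(x,y,z,th); print(th,n,iT(proj(t,P)),iS(proj(s,P)))
for a in (.3,.45,.6):
  for y in (.12,-.12):
    print(a,y,iT(proj(t,latch(a,y,.065,.009))),iS(proj(s,latch(a,y,.065,.009))),"hinge",iT(proj(t,latch(a,y,0))))
for P in [box(-.09,.18,.105),box(-.09,-.18,.105),box(-.09,.18,0)]: print(iT(proj(t,P)),iS(proj(s,P)))
E
```

```text
0.75 TL [167 239] [258 319]
0.75 TR [641 186] [181  20]
0.75 BL [176 282] [293 331]
0.75 BR [636 231] [212  38]
0.75 backL [170 101] [124 412]
0.75 backR [588  55] [ 72 121]
0.8 TL [165 228] [249 318]
0.8 TR [641 175] [173  18]
0.8 BL [174 274] [286 328]
0.8 BR [637 222] [206  35]
0.8 backL [170 100] [122 413]
0.8 backR [588  54] [ 71 123]
0.85 TL [163 216] [240 317]
0.85 TR [641 163] [165  16]
0.85 BL [173 264] [279 326]
0.85 BR [637 213] [200  31]
0.85 backL [170  99] [121 414]
0.85 backR [587  52] [ 69 124]
0.3 0.12 [271 382] [361 311] hinge [271 351]
0.3 -0.12 [552 351] [304 128] hinge [538 321]
0.45 0.12 [273 392] [369 311] hinge [271 351]
0.45 -0.12 [552 361] [311 129] hinge [538 321]
0.6 0.12 [274 401] [376 313] hinge [271 351]
0.6 -0.12 [552 370] [318 131] hinge [538 321]
[200 347] [340 382]
[611 301] [260 107]
[211 350] [335 426]
```

```bash
cat >> h.py <<'E'
def rel(P):
    from plant import observe
    s=observe(); R=np.array(s["eef_rot"]); return np.round(R.T@(np.array(P)-np.array(s["eef_pos"]))*1000,1)
def st():
    from plant import observe
    s=observe(); R=np.array(s["eef_rot"]); print("t",s["time"],"p",np.round(s["eef_pos"],4),"box",np.round(tobox(s["eef_pos"])*1000,1),"F",np.round(s["wrist_force"],2),"op",s["opening"])
    mz=-R[:,2]; print("yaw err deg",np.degrees(np.arctan2(mz[1],mz[0])-psi),"tilt",np.round(R[:,0],4))
def lp(th,up=0,s=.014,y=0): return lid(s,y,0,th)+X*.011+np.array([0,0,up])
E
python3 - <<'E'
from h import *
st(); P=lp(.82,.06); print(P,rel(P)); Q=P.copy();print(rel([.212,-.588,P[2]+.03]))
E
```

```text
t 0.15 p [ 0.2117 -0.5877  0.2307] box [-511.4 -518.9  230.7] F [-0.51  0.02 -0.63] op 1.0016852848139246
yaw err deg 13.40624534492448 tilt [-5.0e-04  1.1e-03 -1.0e+00]
[ 0.68252413 -0.01269785  0.31707016] [ -86.  -381.5 -637.8]
[-116.4    0.3   -0.2]
```

Emit:
{"fn": "step_arm", "kwargs": {"plan": [{"linear": [-60,0,0],"turn": 0,"hand": 0},{"linear": [-116,0,0],"turn": 0,"hand": 0},{"linear": [-116,-25,-42],"turn": 0.05,"hand": 0},{"linear": [-116,-50,-84],"turn": 0.1,"hand": 0},{"linear": [-116,-75,-126],"turn": 0.15,"hand": 0},{"linear": [-116,-100,-168],"turn": 0.2,"hand": 0},{"linear": [-116,-125,-210],"turn": 0.234,"hand": 0},{"linear": [-116,-150,-252],"turn": 0.234,"hand": 0},{"linear": [-116,-175,-294],"turn": 0.234,"hand": 0},{"linear": [-116,-200,-336],"turn": 0.234,"hand": 0}], "squeeze": 20}}

```text
time: 1.4
eef_pos: [0.4608, -0.2846, 0.3472]
eef_rot: [[-0.0, 0.111, -0.994], [0.0, -0.994, -0.111], [-1.0, -0.0, 0.0]]
wrist_force: [-0.3, -0.0, 0.0]
opening: 0.001
```

Run:
```python
from h import *
st(); P=lp(.82,.06); print(P,rel(P))
```

```text
t 1.4 p [ 0.4608 -0.2846  0.3472] box [-230.  -245.5  347.2] F [-0.28 -0.01  0.02] op 0.0013721246501683846
yaw err deg -0.006128009274603872 tilt [-3.e-04  0.e+00 -1.e+00]
[ 0.68252413 -0.01269785  0.31707016] [  30.1 -245.6 -250.6]
```

Emit:
{"fn": "step_arm", "kwargs": {"plan": [{"linear": [0,-40,-42],"turn": 0,"hand": 0},{"linear": [0,-80,-83],"turn": 0,"hand": 0},{"linear": [0,-120,-125],"turn": 0,"hand": 0},{"linear": [0,-160,-166],"turn": 0,"hand": 0},{"linear": [0,-200,-208],"turn": 0,"hand": 0},{"linear": [0,-230,-235],"turn": 0,"hand": 0},{"linear": [10,-246,-250],"turn": 0,"hand": 0},{"linear": [20,-246,-251],"turn": 0,"hand": 0},{"linear": [30,-246,-251],"turn": 0,"hand": 0},{"linear": [30,-246,-251],"turn": 0,"hand": 0}]}}

```text
time: 2.65
eef_pos: [0.6812, -0.0158, 0.3164]
eef_rot: [[-0.002, 0.109, -0.994], [-0.001, -0.994, -0.109], [-1.0, 0.001, 0.002]]
wrist_force: [-0.3, -0.5, 0.8]
opening: 0.003
```

Run:
```python
from h import *
from plant import imaging
import cv2
st()
for n in ["scene","wrist"]:
    c=imaging.capture(n); np.savez(f"pics/{n}1.npz",**c); im=c["img"][:,:,::-1]
    if n=="scene": im=cv2.resize(im[80:300,150:320],(459,594),interpolation=cv2.INTER_CUBIC)
    cv2.imwrite(f"pics/{n}1.png",cv2.convertScaleAbs(im,alpha=1.6,beta=20))
for th in np.linspace(.82,0,10): print(round(th,2),rel(lp(th)))
```

```text
t 2.65 p [ 0.6812 -0.0158  0.3164] box [ 18.9  -2.9 316.4] F [-0.26 -0.45  0.79] op 0.00289243262842197
yaw err deg -0.14469757179373005 tilt [-0.0018 -0.0011 -1.    ]
0.82 [60.6 -2.3 -0.9]
0.73 [68.6 -2.3 12.6]
0.64 [77.7 -2.3 25.3]
0.55 [88.  -2.2 37.2]
0.46 [99.3 -2.2 48. ]
0.36 [111.5  -2.2  57.8]
0.27 [124.6  -2.2  66.4]
0.18 [138.4  -2.2  73.9]
0.09 [152.8  -2.2  80. ]
0.0 [167.7  -2.2  84.8]
```

View pics/scene1.png

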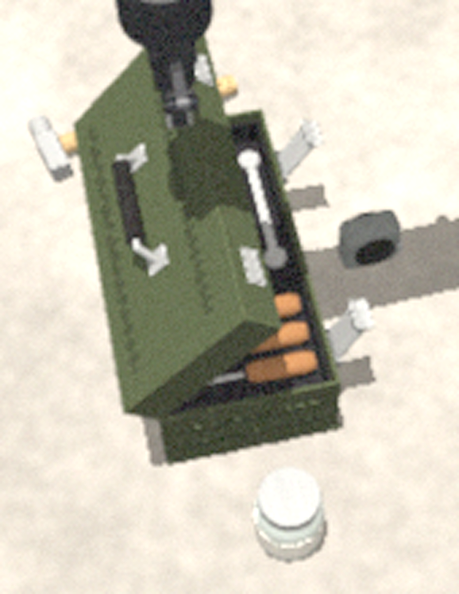

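View pics/wrist1.png

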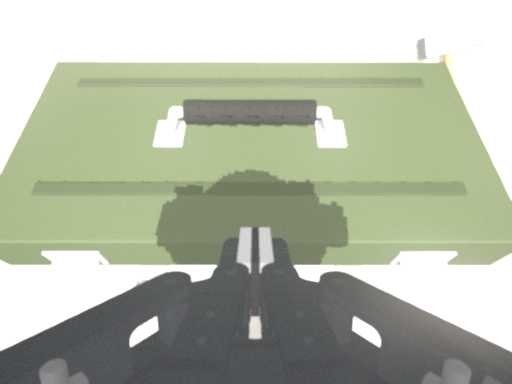

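```bash
cat >> h.py <<'E'
def wcam(n,pos,R):
    d=np.load(f"pics/{n}.npz"); T=d["T_tool_cam"]; R=np.array(R); return d["camera_matrix"],R@T[:3,3]+pos,R@T[:3,:3]
E
python3 - <<'E'
from h import *
from plant import observe
s=observe(); c=wcam("wrist1",np.array(s["eef_pos"]),s["eef_rot"])
print("tcp",proj(c,s["eef_pos"]))
for th in (.75,.8,.82,.85,.9):
  print(th,[np.round(proj(c,lid(x,y,z,th))).tolist() for x,y,z in [(0,-.18,0),(0,.18,0),(0,0,-.045),(.18,.18,0),(.18,-.18,0)]])
E
```

```text
tcp [256.7205378  245.66894725]
0.75 [[522.0, 251.0], [-16.0, 251.0], [253.0, 268.0], [59.0, 62.0], [448.0, 62.0]]
0.8 [[530.0, 244.0], [-25.0, 244.0], [253.0, 265.0], [59.0, 60.0], [447.0, 60.0]]
0.82 [[534.0, 240.0], [-28.0, 240.0], [253.0, 264.0], [60.0, 60.0], [447.0, 60.0]]
0.85 [[539.0, 235.0], [-33.0, 235.0], [253.0, 261.0], [60.0, 59.0], [447.0, 59.0]]
0.9 [[547.0, 225.0], [-42.0, 225.0], [253.0, 256.0], [61.0, 57.0], [446.0, 57.0]]
```

Emit:
{"fn": "step_arm", "kwargs": {"plan": [{"linear": [20,-2,-1],"turn": 0,"hand": 0},{"linear": [40,-2,-1],"turn": 0,"hand": 0},{"linear": [52,-2,-1],"turn": 0,"hand": 0},{"linear": [58,-2,-1],"turn": 0,"hand": 0},{"linear": [63,-2,2],"turn": 0,"hand": 0},{"linear": [66,-2,7],"turn": 0,"hand": 0},{"linear": [70,-2,13],"turn": 0,"hand": 0},{"linear": [75,-2,19],"turn": 0,"hand": 0},{"linear": [79,-2,25],"turn": 0,"hand": 0}]}}

```text
time: 3.88
eef_pos: [0.6568, -0.0144, 0.2386]
eef_rot: [[0.001, 0.111, -0.994], [-0.0, -0.994, -0.111], [-1.0, 0.0, -0.001]]
wrist_force: [1.7, -0.0, 3.1]
opening: -0.003
```

Run:
```python
from h import *
from plant import observe
st(); s=observe(); b=tobox(s["eef_pos"]); print("tau",np.round(s["ft_torque"],2))
for th in (.7,.65,.64,.6,.55,.46,.36,.27,.18,.09,0): print(round(th,2),rel(lp(th)))
```

```text
t 3.875 p [ 0.6568 -0.0144  0.2386] box [ -5.1   1.2 238.6] F [ 1.71 -0.03  3.09] op -0.0026872545463616036
yaw err deg 0.0008239709928535056 tilt [ 8.e-04 -0.e+00 -1.e+00]
tau [ 0.02 -0.34  0.02]
0.7 [-7.8  1.2 -8.2]
0.65 [-2.7  1.2 -1.2]
0.64 [-1.6  1.2  0.1]
0.6 [2.7 1.2 5.5]
0.55 [ 8.4  1.2 11.9]
0.46 [19.5  1.2 22.7]
0.36 [33.   1.2 33.4]
0.27 [45.9  1.2 41.9]
0.18 [59.6  1.2 49.2]
0.09 [73.8  1.2 55.2]
0 [88.5  1.2 59.9]
```

Emit:
{"fn": "step_arm", "kwargs": {"plan": [{"linear": [4,0,6],"turn": 0,"hand": 0},{"linear": [9,0,12],"turn": 0,"hand": 0},{"linear": [15,0,18],"turn": 0,"hand": 0},{"linear": [21,0,23],"turn": 0,"hand": 0},{"linear": [27,0,28],"turn": 0,"hand": 0},{"linear": [34,0,33],"turn": 0,"hand": 0},{"linear": [40,0,37],"turn": 0,"hand": 0},{"linear": [47,0,42],"turn": 0,"hand": 0},{"linear": [53,0,45],"turn": 0,"hand": 0},{"linear": [60,0,49],"turn": 0,"hand": 0}]}}

```text
time: 5.12
eef_pos: [0.6083, -0.0198, 0.1778]
eef_rot: [[0.0, 0.112, -0.994], [0.0, -0.994, -0.112], [-1.0, -0.0, -0.0]]
wrist_force: [0.8, 0.3, 2.7]
opening: -0.003
```

Run:
```python
from h import *
st()
for th in (.2,.18,.13,.09,.05,0): print(round(th,2),rel(lp(th)))
```

```text
t 5.125 p [ 0.6083 -0.0198  0.1778] box [-53.9   1.2 177.8] F [0.82 0.34 2.74] op -0.0031206038413853898
yaw err deg 0.0033657379660882443 tilt [ 1.e-04  0.e+00 -1.e+00]
0.2 [-4.2  1.2 -1.2]
0.18 [-1.1  1.2  0.3]
0.13 [6.7 1.2 3.8]
0.09 [13.1  1.2  6.4]
0.05 [19.6  1.2  8.6]
0 [27.8  1.2 11.1]
```

Slow down for the last part.

Emit:
{"fn": "step_arm", "kwargs": {"plan": [{"linear": [4,0,3],"turn": 0,"hand": 0},{"linear": [8,0,4],"turn": 0,"hand": 0},{"linear": [12,0,6],"turn": 0,"hand": 0},{"linear": [15,0,7],"turn": 0,"hand": 0},{"linear": [18,0,8],"turn": 0,"hand": 0},{"linear": [21,0,9],"turn": 0,"hand": 0},{"linear": [23,0,10],"turn": 0,"hand": 0},{"linear": [25,0,10],"turn": 0,"hand": 0},{"linear": [27,0,10],"turn": 0,"hand": 0}]}}

```text
time: 6.25
eef_pos: [0.5983, -0.021, 0.1511]
eef_rot: [[-0.0, 0.111, -0.994], [-0.0, -0.994, -0.111], [-1.0, 0.0, 0.0]]
wrist_force: [-1.7, 0.9, 2.6]
opening: 0.002
```

Run:
```python
from h import *
st()
```

```text
t 6.25 p [ 0.5983 -0.021   0.1511] box [-64.    1.1 151.1] F [-1.65  0.86  2.65] op 0.002037139589715995
yaw err deg -0.0023341684684428056 tilt [-5.e-04 -1.e-04 -1.e+00]
```

Emit:
{"fn": "step_arm", "kwargs": {"plan": [{"linear": [1,0,0],"turn": 0,"hand": 0},{"linear": [1.5,0,0],"turn": 0,"hand": 0},{"linear": [2,0,0],"turn": 0,"hand": 0},{"linear": [2.5,0,0],"turn": 0,"hand": 0},{"linear": [2.5,0,0],"turn": 0,"hand": 0}]}}

```text
time: 6.88
eef_pos: [0.5983, -0.021, 0.1501]
eef_rot: [[0.0, 0.111, -0.994], [-0.0, -0.994, -0.111], [-1.0, 0.0, -0.0]]
wrist_force: [-8.1, -0.4, 15.8]
opening: 0.004
```

Run:
```python
from h import *
st()
```

```text
t 6.875 p [ 0.5983 -0.021   0.1501] box [-64.    1.1 150.1] F [-8.14 -0.4  15.82] op 0.0036396099704895553
yaw err deg -0.0050526863677914 tilt [ 3.e-04 -4.e-04 -1.e+00]
```

Emit:
{"fn": "step_arm", "kwargs": {"plan": [{"linear": [-10,0,0],"turn": 0,"hand": 0},{"linear": [-55,0,0],"turn": 0,"hand": 0},{"linear": [-70,-20,40],"turn": 0,"hand": 0},{"linear": [-70,-50,80],"turn": 0,"hand": 0},{"linear": [-70,-85,115],"turn": 0,"hand": 0},{"linear": [-70,-119,126],"turn": 0,"hand": 0},{"linear": [-70,-119,126],"turn": 0,"hand": 0}]}}

```text
time: 7.75
eef_pos: [0.4593, 0.086, 0.2195]
eef_rot: [[0.001, 0.116, -0.993], [0.001, -0.993, -0.116], [-1.0, -0.001, -0.001]]
wrist_force: [0.6, -0.6, -0.3]
opening: 0.001
```

Run:
```python
from h import *
from plant import imaging,observe
import cv2
st(); s=observe()
for n in ["top","scene","wrist"]:
    c=imaging.capture(n); np.savez(f"pics/{n}2.npz",**c); im=c["img"][:,:,::-1]
    if n=="scene": im=cv2.resize(im[80:300,150:320],(459,594),interpolation=cv2.INTER_CUBIC)
    if n=="top": im=cv2.resize(im[85:265,130:420],(783,486),interpolation=cv2.INTER_CUBIC)
    cv2.imwrite(f"pics/{n}2.png",cv2.convertScaleAbs(im,alpha=1.6,beta=20))
t=cam("top2");sc=cam("scene2");w=wcam("wrist2",np.array(s["eef_pos"]),s["eef_rot"])
iT=lambda p:np.round((p-[130,85])*2.7).astype(int);iS=lambda p:np.round((p-[150,80])*2.7).astype(int)
for a in (.0,.05):
  for y in (.18,-.18):
    P=lid(0,y,0,a); print("lid",a,y,iT(proj(t,P)),iS(proj(sc,P)),proj(w,P))
for a in (.3,.4,.5,.6):
  for y in (.12,-.12):
    P=latch(a,y,.065,.009); print(a,y,iT(proj(t,P)),iS(proj(sc,P)),np.round(proj(w,P)))
```

```text
t 7.75 p [0.4593 0.086  0.2195] box [-190.2  123.   219.5] F [ 0.56 -0.55 -0.3 ] op 0.0008359091374425067
yaw err deg 0.2665170128953935 tilt [ 0.0013  0.0011 -1.    ]
lid 0.0 0.18 [194 346] [342 360] [162.79252888  42.44589773]
lid 0.0 -0.18 [622 298] [259  80] [760.8696675   46.37479913]
lid 0.05 0.18 [192 343] [340 357] [158.27064639  35.12728079]
lid 0.05 -0.18 [624 295] [257  75] [785.77401835  39.25331848]
0.3 0.12 [271 382] [361 311] [261. 106.]
0.3 -0.12 [552 351] [304 128] [608. 108.]
0.4 0.12 [272 389] [367 311] [261. 114.]
0.4 -0.12 [552 357] [309 128] [601. 116.]
0.5 0.12 [273 395] [372 312] [261. 122.]
0.5 -0.12 [552 364] [313 130] [594. 124.]
0.6 0.12 [274 401] [376 313] [261. 128.]
0.6 -0.12 [552 370] [318 131] [587. 130.]
```

View pics/top2.png

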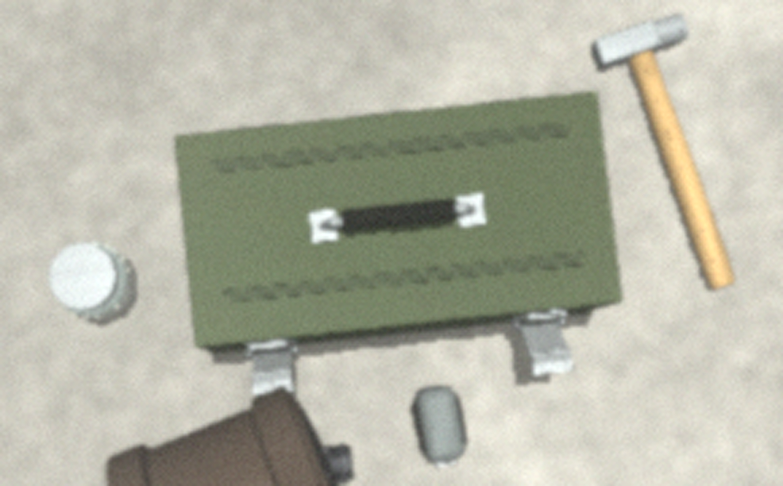

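View pics/scene2.png

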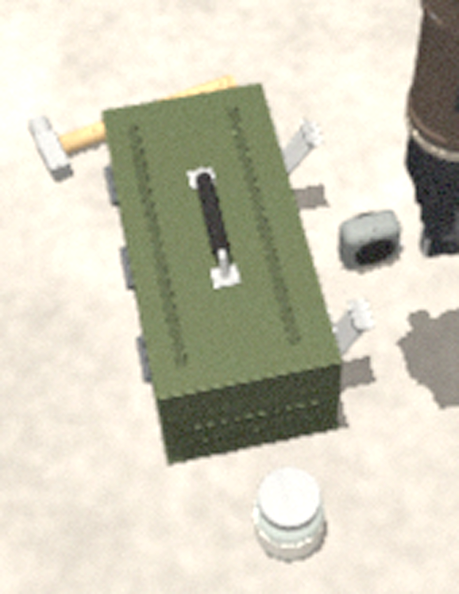

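View pics/wrist2.png

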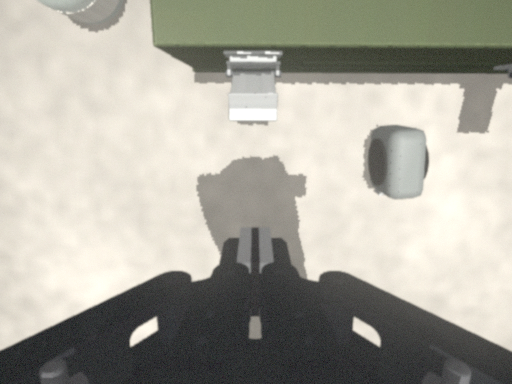

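Run:
```python
from h import *
st()
for p in [(-.165,.12,.2),(-.165,.12,.112),(-.149,.12,.112),(-.119,.12,.124)]: print(p,rel(box(*p)))
```

```text
t 7.9 p [0.4607 0.0827 0.219 ] box [-189.2  119.5  219. ] F [-0.01 -0.68  0.63] op 0.003091745028869592
yaw err deg -0.03099267122542612 tilt [ 8.e-04 -2.e-04 -1.e+00]
(-0.165, 0.12, 0.2) [ 19.   -0.5 -24.1]
(-0.165, 0.12, 0.112) [107.   -0.5 -24.1]
(-0.149, 0.12, 0.112) [107.   -0.5 -40.1]
(-0.119, 0.12, 0.124) [ 95.   -0.5 -70.1]
```

Emit:
{"fn": "step_arm", "kwargs": {"plan": [{"linear": [40,0,-10],"turn": 0,"hand": 0},{"linear": [80,0,-20],"turn": 0,"hand": 0},{"linear": [105,0,-24],"turn": 0,"hand": 0},{"linear": [107,0,-30],"turn": 0,"hand": 0},{"linear": [107,0,-35],"turn": 0,"hand": 0},{"linear": [107,0,-39],"turn": 0,"hand": 0},{"linear": [106,0,-43],"turn": 0,"hand": 0},{"linear": [104,0,-47],"turn": 0,"hand": 0}]}}

```text
time: 8.9
eef_pos: [0.5061, 0.0884, 0.1152]
eef_rot: [[-0.001, 0.112, -0.994], [-0.001, -0.994, -0.112], [-1.0, 0.0, 0.001]]
wrist_force: [-3.9, -0.1, 4.0]
opening: -0.001
```

Run:
```python
from h import *
st()
for p in [(-.119,.12,.124)]: print(p,rel(box(*p)))
```

```text
t 8.9 p [0.5061 0.0884 0.1152] box [-143.4  120.1  115.2] F [-3.94 -0.1   4.  ] op -0.0010495785150488243
yaw err deg 0.009378900111762196 tilt [-1.e-03 -5.e-04 -1.e+00]
(-0.119, 0.12, 0.124) [ -8.8   0.1 -24.3]
```

Emit:
{"fn": "step_arm", "kwargs": {"plan": [{"linear": [-3,0,-3],"turn": 0,"hand": 0},{"linear": [-5,0,-6],"turn": 0,"hand": 0},{"linear": [-6,0,-9],"turn": 0,"hand": 0},{"linear": [-7,0,-12],"turn": 0,"hand": 0},{"linear": [-8,0,-15],"turn": 0,"hand": 0},{"linear": [-9,0,-18],"turn": 0,"hand": 0}]}}

```text
time: 9.65
eef_pos: [0.5248, 0.0905, 0.1237]
eef_rot: [[-0.0, 0.111, -0.994], [-0.0, -0.994, -0.111], [-1.0, 0.0, 0.0]]
wrist_force: [-1.0, -0.3, -1.8]
opening: -0.003
```

Run:
```python
from h import *
st()
for p in [(-.119,.12,.125)]: print(p,rel(box(*p)))
```

```text
t 9.65 p [0.5248 0.0905 0.1237] box [-124.6  120.2  123.7] F [-1.01 -0.35 -1.79] op -0.00304712227026081
yaw err deg 0.0006559668126358434 tilt [-1.e-04 -1.e-04 -1.e+00]
(-0.119, 0.12, 0.125) [-1.3  0.2 -5.6]
```

Emit:
{"fn": "step_arm", "kwargs": {"plan": [{"linear": [-1,0,-2],"turn": 0,"hand": 0},{"linear": [-1,0,-4],"turn": 0,"hand": 0},{"linear": [-1,0,-5],"turn": 0,"hand": 0},{"linear": [-1,0,-5.5],"turn": 0,"hand": 0}]}}

```text
time: 10.15
eef_pos: [0.5285, 0.0909, 0.1246]
eef_rot: [[-0.003, 0.112, -0.994], [-0.001, -0.994, -0.112], [-1.0, 0.0, 0.003]]
wrist_force: [-8.3, -1.2, 5.0]
opening: -0.0
```

Run:
```python
from h import *
st()
```

```text
t 10.15 p [0.5285 0.0909 0.1246] box [-120.8  120.2  124.6] F [-8.28 -1.16  4.97] op -0.0002306078023556549
yaw err deg 0.011572599420909348 tilt [-2.9e-03 -8.0e-04 -1.0e+00]
```

Emit:
{"fn": "step_arm", "kwargs": {"plan": [{"linear": [-0.5,0,-1],"turn": 0,"hand": 0},{"linear": [-0.5,0,-1.5],"turn": 0,"hand": 0},{"linear": [-0.5,0,-1.5],"turn": 0,"hand": 0}]}}

```text
time: 10.52
eef_pos: [0.5287, 0.091, 0.1247]
eef_rot: [[-0.005, 0.112, -0.994], [-0.001, -0.994, -0.112], [-1.0, 0.001, 0.006]]
wrist_force: [-11.4, -1.3, 5.0]
opening: -0.004
```

Run:
```python
from h import *
st()
```

```text
t 10.525 p [0.5287 0.091  0.1247] box [-120.7  120.2  124.7] F [-11.37  -1.33   4.96] op -0.003619770295549374
yaw err deg 0.02525141947755258 tilt [-0.0054 -0.0014 -1.    ]
```

Emit:
{"fn": "step_arm", "kwargs": {"plan": [{"linear": [0,0,10],"turn": 0,"hand": 0},{"linear": [0,0,40],"turn": 0,"hand": 0},{"linear": [-40,10,65],"turn": 0,"hand": 0},{"linear": [-70,60,66],"turn": 0,"hand": 0},{"linear": [-75,110,66],"turn": 0,"hand": 0},{"linear": [-75,160,66],"turn": 0,"hand": 0},{"linear": [-75,205,66],"turn": 0,"hand": 0},{"linear": [-75,240,66],"turn": 0,"hand": 0},{"linear": [-75,240,66],"turn": 0,"hand": 0},{"linear": [-75,240,66],"turn": 0,"hand": 0}]}}

```text
time: 11.78
eef_pos: [0.493, -0.1539, 0.2005]
eef_rot: [[0.001, 0.112, -0.994], [0.0, -0.994, -0.112], [-1.0, -0.0, -0.001]]
wrist_force: [0.1, 0.5, 0.3]
opening: -0.001
```

Run:
```python
from h import *
from plant import imaging,observe
import cv2
st(); s=observe()
for n in ["wrist","top"]:
    c=imaging.capture(n); np.savez(f"pics/{n}3.npz",**c); im=c["img"][:,:,::-1]
    if n=="top": im=cv2.resize(im[85:265,130:420],(783,486),interpolation=cv2.INTER_CUBIC)
    cv2.imwrite(f"pics/{n}3.png",cv2.convertScaleAbs(im,alpha=1.5,beta=20))
t=cam("top3");w=wcam("wrist3",np.array(s["eef_pos"]),s["eef_rot"])
iT=lambda p:np.round((p-[130,85])*2.7).astype(int)
for a,y in ((0,.12),(.4,-.12),(.5,-.12),(.6,-.12),(.65,-.12)):
    P=latch(a,y,.065,.009); print(a,y,iT(proj(t,P)),np.round(proj(w,P)))
P=box(-.09,-.18,.15);print(iT(proj(t,P)),np.round(proj(w,P)))
for p in [(-.165,-.12,.107),(-.119,-.12,.125)]: print(p,rel(box(*p)))
```

```text
t 11.775 p [ 0.493  -0.1539  0.2005] box [-183.4 -119.2  200.5] F [0.15 0.49 0.33] op -0.0013214019656118952
yaw err deg 0.01901314833098668 tilt [ 1.e-03  2.e-04 -1.e+00]
0 0.12 [269 360] [-136.   85.]
0.4 -0.12 [552 357] [258. 126.]
0.5 -0.12 [552 364] [258. 134.]
0.6 -0.12 [552 370] [257. 141.]
0.65 -0.12 [552 373] [257. 144.]
[622 298] [367.  51.]
(-0.165, -0.12, 0.107) [ 93.5   1.5 -18.3]
(-0.119, -0.12, 0.125) [ 75.5   1.5 -64.3]
```

View pics/top3.png

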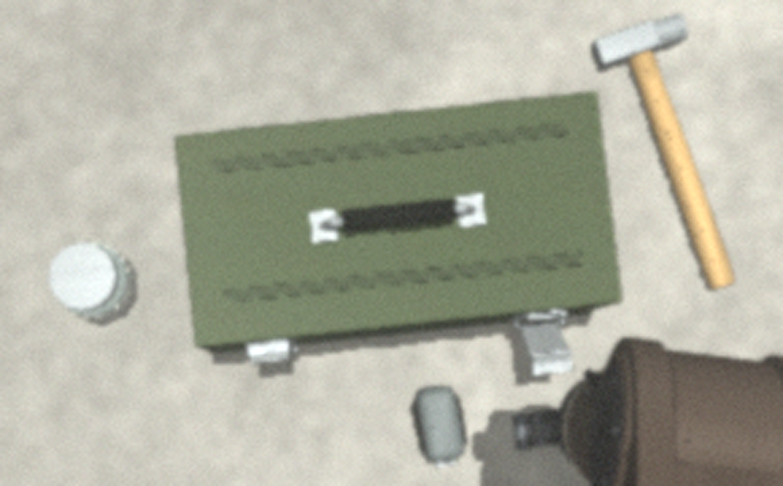

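View pics/wrist3.png

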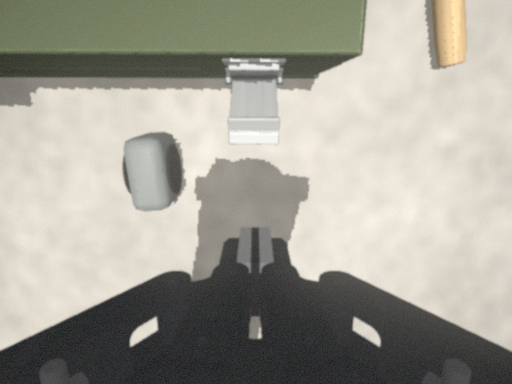

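Emit:
{"fn": "step_arm", "kwargs": {"plan": [{"linear": [35,0,-4],"turn": 0,"hand": 0},{"linear": [70,0,-8],"turn": 0,"hand": 0},{"linear": [93,0,-11],"turn": 0,"hand": 0},{"linear": [96,0,-15],"turn": 0,"hand": 0},{"linear": [96,0,-20],"turn": 0,"hand": 0},{"linear": [96,0,-25],"turn": 0,"hand": 0},{"linear": [95,0,-28],"turn": 0,"hand": 0},{"linear": [92,0,-31],"turn": 0,"hand": 0},{"linear": [89,0,-35],"turn": 0,"hand": 0}]}}

```text
time: 13.0
eef_pos: [0.5273, -0.1507, 0.1117]
eef_rot: [[-0.001, 0.111, -0.994], [-0.0, -0.994, -0.111], [-1.0, 0.0, 0.001]]
wrist_force: [-3.9, -0.5, 0.2]
opening: 0.006
```

Run:
```python
from h import *
st()
for p in [(-149,.1117),(-140.8,.117),(-131.7,.121),(-125.4,.123),(-120.5,.124)]: print(p,rel(box(p[0]/1000,-.119,p[1])))
```

```text
t 13.0 p [ 0.5273 -0.1507  0.1117] box [-149.  -119.9  111.7] F [-3.91 -0.49  0.25] op 0.005882172267398474
yaw err deg -0.014802458156701897 tilt [-6.e-04 -1.e-04 -1.e+00]
(-149, 0.1117) [-0.  -0.9 -0. ]
(-140.8, 0.117) [-5.3 -0.9 -8.2]
(-131.7, 0.121) [ -9.4  -0.9 -17.3]
(-125.4, 0.123) [-11.4  -0.9 -23.6]
(-120.5, 0.124) [-12.4  -0.9 -28.5]
```

Emit:
{"fn": "step_arm", "kwargs": {"plan": [{"linear": [-3,0,-4],"turn": 0,"hand": 0},{"linear": [-6,0,-8],"turn": 0,"hand": 0},{"linear": [-8,0,-12],"turn": 0,"hand": 0},{"linear": [-10,0,-16],"turn": 0,"hand": 0},{"linear": [-11,0,-20],"turn": 0,"hand": 0},{"linear": [-12,0,-23],"turn": 0,"hand": 0},{"linear": [-12,0,-26],"turn": 0,"hand": 0},{"linear": [-12,0,-28],"turn": 0,"hand": 0},{"linear": [-12,0,-29],"turn": 0,"hand": 0},{"linear": [-12,0,-29],"turn": 0,"hand": 0}]}}

```text
time: 14.25
eef_pos: [0.5545, -0.1477, 0.1232]
eef_rot: [[-0.003, 0.111, -0.994], [-0.0, -0.994, -0.111], [-1.0, -0.0, 0.004]]
wrist_force: [-9.7, -0.6, 7.0]
opening: -0.003
```

Run:
```python
from h import *
st()
```

```text
t 14.25 p [ 0.5545 -0.1477  0.1232] box [-121.6 -119.9  123.2] F [-9.75 -0.56  7.  ] op -0.0030483688664857205
yaw err deg -0.026152067634821006 tilt [-3.5e-03 -3.0e-04 -1.0e+00]
```

Emit:
{"fn": "step_arm", "kwargs": {"plan": [{"linear": [-0.5,0,-1],"turn": 0,"hand": 0},{"linear": [-0.5,0,-1.5],"turn": 0,"hand": 0},{"linear": [-0.5,0,-1.5],"turn": 0,"hand": 0}]}}

```text
time: 14.62
eef_pos: [0.5547, -0.1477, 0.1233]
eef_rot: [[-0.006, 0.111, -0.994], [-0.0, -0.994, -0.111], [-1.0, -0.0, 0.006]]
wrist_force: [-12.4, -1.3, 6.6]
opening: 0.004
```

Run:
```python
from h import *
st()
```

```text
t 14.625 p [ 0.5547 -0.1477  0.1233] box [-121.4 -119.9  123.3] F [-12.39  -1.32   6.55] op 0.00405440146535089
yaw err deg -0.041586982374279234 tilt [-6.e-03 -3.e-04 -1.e+00]
```

Stiff stop, as on the left. Back off and look, first letting the arm hover centrally for a wrist view.

Emit:
{"fn": "step_arm", "kwargs": {"plan": [{"linear": [0,0,10],"turn": 0,"hand": 0},{"linear": [0,0,40],"turn": 0,"hand": 0},{"linear": [-45,0,65],"turn": 0,"hand": 0},{"linear": [-95,-30,75],"turn": 0,"hand": 0},{"linear": [-140,-70,80],"turn": 0,"hand": 0},{"linear": [-180,-110,85],"turn": 0,"hand": 0},{"linear": [-200,-120,90],"turn": 0,"hand": 0},{"linear": [-200,-120,90],"turn": 0,"hand": 0},{"linear": [-200,-120,90],"turn": 0,"hand": 0}]}}

```text
time: 15.75
eef_pos: [0.455, -0.0387, 0.3231]
eef_rot: [[-0.0, 0.111, -0.994], [-0.0, -0.994, -0.111], [-1.0, 0.0, 0.0]]
wrist_force: [0.1, -0.4, 0.1]
opening: 0.001
```

Run:
```python
from h import *
from plant import imaging,observe
import cv2
st(); s=observe()
for n in ["wrist","top","scene"]:
    c=imaging.capture(n); np.savez(f"pics/{n}4.npz",**c); im=c["img"][:,:,::-1]
    if n=="scene": im=cv2.resize(im[80:300,150:320],(459,594),interpolation=cv2.INTER_CUBIC)
    if n=="top": im=cv2.resize(im[85:265,130:420],(783,486),interpolation=cv2.INTER_CUBIC)
    cv2.imwrite(f"pics/{n}4.png",cv2.convertScaleAbs(im,alpha=1.5,beta=20))
t=cam("top4");w=wcam("wrist4",np.array(s["eef_pos"]),s["eef_rot"])
iT=lambda p:np.round((p-[130,85])*2.7).astype(int)
for a in (0,.05,.1):
  for y in (.12,-.12):
    P=latch(a,y,.065,.009); print(a,y,iT(proj(t,P)),np.round(proj(w,P)))
for y in (.18,-.18): P=box(-.09,y,.15);print(iT(proj(t,P)),np.round(proj(w,P)))
```

```text
t 15.75 p [ 0.455  -0.0387  0.3231] box [-208.4   -0.5  323.1] F [ 0.11 -0.44  0.12] op 0.0008462210067126889
yaw err deg -0.04370108018256746 tilt [-1.e-04 -2.e-04 -1.e+00]
0 0.12 [269 360] [129.  63.]
0 -0.12 [550 328] [382.  64.]
0.05 0.12 [269 364] [130.  67.]
0.05 -0.12 [551 332] [381.  67.]
0.1 0.12 [269 367] [130.  71.]
0.1 -0.12 [551 336] [381.  71.]
[194 346] [53. 40.]
[622 298] [457.  40.]
```

View pics/top4.png

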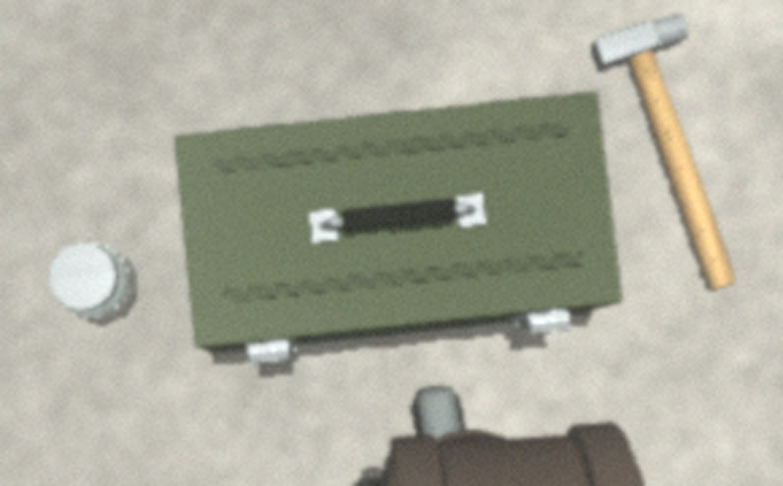

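View pics/wrist4.png

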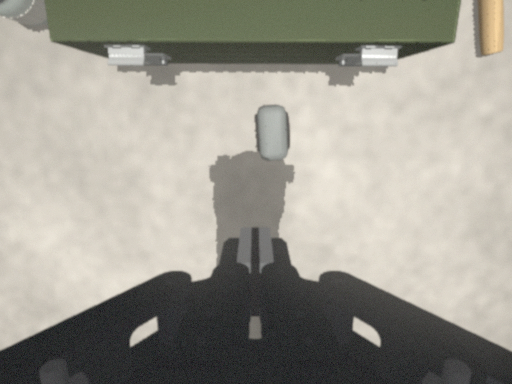

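View pics/scene4.png

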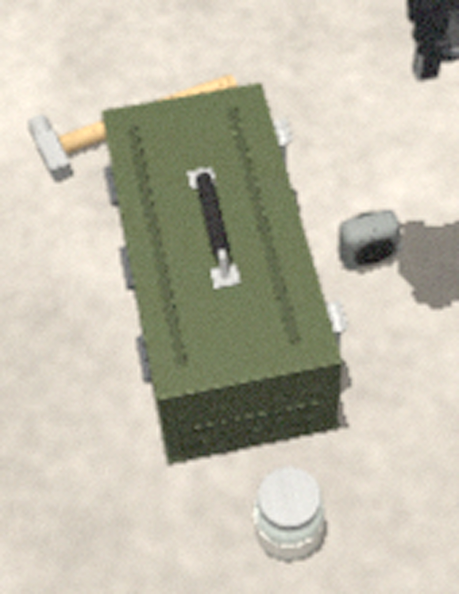

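```bash
python3 -c "
from plant import job
print(job.hand_in())"
```

```text
the job is handed in; nothing more can be done
None
```

I closed the lid first, then pushed in the left and right latches, and handed the job in at about 16 s.

- **Lid:** I eased it down along its arc with the closed fingertips at about 3 N, slowing near the end. It came up against a firm stop with the TCP (fingertip) at 150.1 mm above the bench, at about 16 N, which matches the 150 mm of a shut lid.
- **Latches:** I pushed each one in and up until it would go no further, at about 11–12 N. The last extra 1.5 mm I commanded moved the fingertip only 0.1–0.2 mm.
- **Final pictures:** They show the lid flat and both latch lips against the front. The toolbox, jar and hammer stand where they were; so does the tape, though the arm partly hides it in the top view. The gripper was clear of everything.

One small disagreement remains. In the wrist view the latch lips sit 2–3 pixels below where I predicted for home. The fingertip also stopped about 2 mm short of the predicted position on both latches. It was almost the same on both sides, so I put it down to lip thickness and calibration. The hand-in reported no verdict.

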